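# Move a drive unit from its keyhole studs into the cam clamp

## Task

Take the black drive unit off the pipe rack's two studs (slide it straight up to the wide ends of its keyholes, then draw it forward) and, keeping it upright, stand it in the nest of the clamp fixture with its plate towards the fence. Let go of it, then flip the red cam lever over towards the robot until it snaps past centre and the jaw clamps the unit. Leave the other things on the bench where they are.

Things in the scene. Friction and masses are not known exactly. Their poses are not given: they have to be found in the camera images.
- unit_centre (a point): Centre of the loose drive unit (0.28 to 0.56 kg); x front to rear, y width, z up. Black housing, white label on top: 50 deep (x -27 to +23 mm), 52 wide, 90 tall. Its rear carries an upright aluminium plate 4 thick (x +23 to +27), 174 wide, 90 tall, undersides level: whole depth 54. Grasp it from above across the housing's 52 mm sides, on its upper half.
- keyholes (a point): Point on the unit's rear face, half-way between the centres of the wide ends of its two keyholes (at y = +66 and -66 mm from it); axes as the unit's. Each keyhole: a wide end 26 wide, 24 tall, and above it a slot 10 wide whose closed upper end is 28 mm above this point. This point is 27 mm behind and 3 mm above the unit's centre.
- stud_mid (a point): On the fixed pipe rack, half-way between its studs, on its upper bar's front face, 140 mm above the table; x into the bar, y along it, z up. Studs at y = +66 and -66 point to -x: shank 7 dia, 6 long, brass head 16 dia, 4 thick. The unit hangs by its slots' upper ends, front to -x, its centre 27 in front and 27 below this point. Raise it 24 mm (21 to 27), then draw it 25 mm to -x.
- rack: The fixed rack, origin on the table 140 mm under stud_mid, same axes. Two blue bars, 230 mm long, whose front faces lie at x = 0: at heights 125 to 159 mm and 68 to 86 mm. Ivory posts of 26 mm diameter at x = 23, y = +112 and -112, 175 mm high, on dark feet 70 x 40 mm.
- nest (a point): On the fixed clamp fixture: centre of the nest floor, on the grey base, 15 above the table; x from lever to fence, y along the fence, z up. The unit stands here, axes along these. Fence face at x = +33 mm, 45 above the floor; side stops' faces at y = +95 and -95, 25 above the floor. The open jaw leaves x = -39 (-33 at lever 0.2) to +33 for the 54 deep unit; clamped, its centre is at x = +6.
- jaw: Aluminium sliding jaw with a blue face, 70 mm wide, its top 42 mm above the nest floor. Origin at the foot of its face, at x = -39 mm from the nest centre when the lever is at 0, -33 at 0.2. As the lever closes further it moves on to x = -21, pushes the unit back against the fence and squeezes it with about 30 N.
- lever_hinge (a point): On the fixture, axes as the nest's: the hinge axis of the cam lever (along y), 105 mm in front (-x) of the nest centre, 50 mm above the table, between two steel cheeks (outsides at y = +19 and -19, tops 17 mm above the axis, 25 mm before and behind it).
- lever_grip (a point): On the middle line of the red lever grip, 90 mm from the hinge axis; z along the lever away from the hinge, x out of the face on the nest's side, where one pushes to close it. Grip 20 wide (along the hinge axis), 16 thick, 50 to 112 mm from the axis; below it a thinner steel arm.
- lever (a joint): Cam lever angle q, rad; its elevation above the fixture's -x direction is 98 deg - q. 0 = open, upright leaning 8 deg to the nest; 1.57 = clamped, 8 deg above level. Starts at 0 to 0.2 with slight friction. Moves freely until the jaw meets the unit near 0.7, then resists with about 0.4 N m (5 N at the grip point) up to centre, 1.26; released before it it springs back, beyond it snaps to 1.57.
- can: Bystander: upright yellow can, 60 mm across, 130 mm tall, origin under its centre; it stands either between rack and fixture or close in front of the rack, its near side at least 95 mm from the bar's face.
- tape: Bystander: clear roll lying flat, 90 mm across, 48 mm tall, origin under its centre; beyond the space between rack and fixture.
- jar: Bystander: jar with a blue cap, 64 mm across, 85 mm tall, origin under its centre; close in front of the rack, or where the can else would be, between rack and fixture.
- driver: Bystander: white and black powered screwdriver, 190 mm long along its x axis, 45 mm high, lying in front of the space between rack and fixture.
- tray: Bystander: open blue parts tray, 160 x 110 x 40 mm, origin under its centre; off to one side.
- brush: Bystander: brush lying on the table, about 200 mm long; off to one side.
Mind the look-alikes: they are no part of the job. Leave any pink look-alike of the part that bears unit_centre alone.

How it is judged:
On the way, in this order (a step that is already met when the one before it is completed fails the run):
1. the unit is off the studs: drawn at least 15 mm forward of where it hung (x of unit_centre in the frame of stud_mid below -0.042 m), for 0.1 s.
2. the unit stands upright in the nest, on its floor between the side stops, released, while the lever is still open (x of unit_centre in the frame of nest between -0.014 and 0.01 m and x of keyholes in the frame of nest above 0.01 m and y of unit_centre in the frame of nest between -0.012 and 0.012 m and z of unit_centre in the frame of nest below 0.05 m and angle between unit_centre's own z axis and vertical below 0.08 rad and contact force between the fingers and unit below 0.5 N and value of joint lever below 0.6 rad), for 0.2 s.
At the end, for the whole second after the job is handed in: Lever fully over, above 1.45 rad; jaw presses the unit with over 3 N; unit at rest on the nest floor (height within 5 mm), plate flat on the fence (within 4 mm, 0.08 rad), upright within 0.08 rad, within 12 mm of the middle between the side stops (value of joint lever above 1.45 rad and contact force between jaw and unit above 3 N and x of keyholes in the frame of nest above 0.028 m and x of unit_centre in the frame of nest between 0.002 and 0.01 m and y of unit_centre in the frame of nest between -0.012 and 0.012 m and z of unit_centre in the frame of nest between 0.04 and 0.05 m and angle between the x axis of unit_centre and the x axis of nest, either way round below 0.08 rad and angle between unit_centre's own z axis and vertical below 0.08 rad and linear speed of unit below 0.02 m/s); the robot touches nothing.
It fails at once if a bystander is pushed more than 30 mm (distance of any of can, tape, jar, driver, tray, brush from where it was at the start of the episode above 0.03 m).
It fails at once if the unit is tipped over (angle between unit_centre's own z axis and vertical above 0.6 rad).
It also fails if it takes over 58 s, if anything falls off the work surface, if the arm or the gripper's body presses on something with over 40 N, if the wrist force passes 120 N, or if a joint passes its speed limit or range.

## Robot

A 6-joint arm with a two-finger parallel gripper is mounted at the origin on the work surface. World frame = base frame: x ahead of the robot, y to its left, z up, the work surface at z = 0. Lengths are in m, angles in rad, forces in N, time in s.
With the tool pointing down it reaches from about 0.35 to 0.975 m from the base axis. Payload 4.9 kg.
Tool frame: the origin (TCP) lies at the very end of the fingers, on their centre line; the grasp point (between the pads) lies 19 mm behind it; z points along the fingers, y is the line along which they close (so a half turn about z gives the same grasp; the last joint's range is limited). The gripper opens to 85 mm and grips with 20 to 120 N. Pads are 22 mm wide; open, the fingers measure 114 mm over their backs; the gripper's body (76 mm by 85 mm) begins 54 mm behind the grasp point. The pads swing forward as they close: fully open they stand 13 mm farther back than shut.
Start: joints at [1.09, 0.053, 1.613, -0, 1.476, -0.119], TCP at [0.221, 0.585, 0.231] pointing down, gripper open.
Joint ranges: [-3.01, 3.01], [-1.01, 2.22], [0.06, 2.58], [-1.02, 4.17], [0.09, 2.62], [-3.14, 3.14]. Speed limits (rad/s): [2.57, 2.57, 3.14, 3.14, 3.14, 3.14].

## Interface

Orientations are given as a rotation vector (axis times angle).
In Python, from station import * gives the robot as it stands.
- The arm moves only by the shell command python3 -m crank 'ROWS' [OPENING] [FORCE]. ROWS is JSON, a list of rows, each an object with "offset": the shift along the tool's x, y, z in m, a list of three; "twist": the turn, a rotation vector about the tool's x, y, z in degrees, a list of three. In form: [{"offset": [x, y, z], "twist": [rx, ry, rz]}, ...]. A call has 1 to 20 rows; each row is the pose to reach, as a shift and turn from the pose commanded when the call began, along the tool's axes at that moment; what a row does not reach only later rows make up. A row lasts 1/8 s, in which the tool goes at most 62.5 mm and 10.7 degrees, less where a joint would pass 70% of its speed; a pose out of reach is approached as far as the arm can. A call with a gripper value outside its range is refused whole. OPENING is the opening, from 0 (shut) to 1 (fully open), set as the call begins (- or left out, the last holds). The fingers move at their own pace and stop on an object; FORCE is the grip in N (left out, the last holds). Time passes only in rows, so rows that repeat a pose let the fingers close. It gives the time, the measured TCP pose, the force, the opening and the grip force at its end, in the units of the state.
- get_obs(): the state, without advancing time (a new reading comes with each control period).
- get_image(name): name is "scene" or "top"; returns the picture (480x640x3 uint8, red, green, blue); there is no depth.
- get_calibration(name): a dict with "intrinsics" (3x3 intrinsics, pixels), "world_from_camera" (4x4, takes a point from camera to world coordinates). Camera axes: x right, y up, looking along -z (the intrinsics and any distortion apply to the point x, -y, -z); pixel columns grow to the right and rows downward; lengths in m; the calibration is good to about 2 mm. A picture is of the moment at which its call begins. get_calibration takes no time and is no camera call.
- finish_job(): hands the job in; it is judged then, once.
Trained networks look in the newest picture that a camera, given by its name, has taken for a name from the list of things; names that differ only in an ending like _2 or _b are one class to them, and where a whole thing is asked for, a point or a joint stands for the part that bears it (a point fixed in the world has none). Each returns a list of dicts, best first, with "confidence" (0 to 1); they miss things now and then, are a little off and sometimes report something else, mostly with a low value. They report only what shows in the picture. A call takes as long as a camera call. They do not tell look-alikes from the thing itself.
- cut_out(query, camera): "region" (480x640 bool, what is visible of it) and "rect" ([centre column, centre row, width, height] in pixels, round what is visible of it).
The state is a dict: "t": time; "q": joint angles; "dq": joint speeds; "effort": joint torques, N m; "tool_pos": TCP position; "tool_rot": TCP orientation; "contact_force": force on the tool from outside, world axes, zero at the start; "wrist_torque": the same for the moment, N m; "opening": finger opening in m; "grip_force": force on a finger pad.
Only numpy, scipy, OpenCV 4.12 (cv2) and the standard library are available. Lean on these libraries where they do the work, as an engineer would, in place of code of your own. Each camera call takes 0.05 s, during which the arm holds its last target. There are 200 camera calls.

## Working session

There is one attempt and no reset: what is moved stays moved. The work goes in short steps, Python scripts to look and compute and a shell command to move; the robot and the scene stay as the last step left them, time stands still between calls to the robot, and variables do not carry over. Pictures are saved under pics/ and viewed, at most 10 in all, crops included, and the job is handed in when it is done.

```bash
ls; mkdir -p pics
python3 - <<'E'
from station import *
import cv2,numpy as np
for n in("scene","top"):
    cv2.imwrite(f"pics/{n}0.png",get_image(n)[:,:,::-1])
    c=get_calibration(n);print(n,np.round(c["intrinsics"],1).tolist(),np.round(c["world_from_camera"],4).tolist(),[k for k in c])
    for q in("unit_centre","jaw","lever_grip","rack","can","jar","tape"):
        print(q,[(round(r["confidence"],2),np.round(r["rect"]).tolist()) for r in cut_out(q,n)][:4])
o=get_obs();print(o)
E
```

```text
pics
scene [[488.1, 0.0, 328.0], [0.0, 488.1, 240.9], [0.0, 0.0, 1.0]] [[0.8429, -0.4489, 0.2966, 1.0355], [0.538, 0.7125, -0.4504, -0.6668], [-0.0091, 0.5393, 0.8421, 1.3741], [0.0, 0.0, 0.0, 1.0]] ['intrinsics', 'world_from_camera']
unit_centre [(0.78, [305.0, 182.0, 46.0, 37.0]), (0.68, [376.0, 194.0, 29.0, 44.0])]
jaw [(0.74, [278.0, 307.0, 24.0, 25.0])]
lever_grip [(0.46, [278.0, 310.0, 22.0, 26.0]), (0.45, [265.0, 294.0, 10.0, 20.0])]
rack []
can [(0.95, [339.0, 204.0, 25.0, 38.0]), (0.74, [294.0, 240.0, 50.0, 27.0])]
jar [(0.57, [335.0, 265.0, 22.0, 33.0])]
tape [(0.96, [374.0, 286.0, 34.0, 32.0])]
top [[469.9, 0.0, 319.0], [0.0, 469.9, 235.1], [0.0, 0.0, 1.0]] [[-0.0179, 0.987, -0.1596, 0.3906], [-0.9998, -0.0172, 0.0058, 0.0053], [0.003, 0.1597, 0.9872, 1.362], [0.0, 0.0, 0.0, 1.0]] ['intrinsics', 'world_from_camera']
unit_centre [(0.83, [244.0, 326.0, 29.0, 60.0]), (0.64, [231.0, 221.0, 67.0, 28.0])]
jaw [(0.72, [404.0, 245.0, 31.0, 25.0]), (0.23, [232.0, 212.0, 102.0, 52.0])]
lever_grip [(0.53, [410.0, 259.0, 10.0, 16.0])]
rack [(0.57, [230.0, 212.0, 103.0, 51.0])]
can [(0.97, [255.0, 263.0, 24.0, 28.0])]
jar []
tape [(0.72, [324.0, 180.0, 38.0, 37.0])]
{'t': 0.8, 'q': array([ 1.09000239e+00,  5.26691453e-02,  1.61288785e+00, -1.52184011e-05,
        1.47600154e+00, -1.19002479e-01]), 'dq': array([-0.00128817, -0.00025218, -0.00060322,  0.00192453, -0.00063711,
       -0.00052034]), 'effort': array([ 1.99727369e-04, -3.93621039e+01, -3.70448649e+01, -3.72504758e-05,
        3.33376802e-04,  9.14861999e-06]), 'tool_pos': array([0.22121732, 0.58452548, 0.23132999]), 'tool_rot': array([5.65199679e-01, 3.09030734e+00, 4.41753549e-05]), 'contact_force': array([ 0.08193708, -0.51744904, -0.02233416]), 'wrist_torque': array([ 0.06195381, -0.00257707, -0.02308008]), 'grip_force': 0.0, 'opening': 0.08566406483453426}
```

Run:
```python
import cv2
a=cv2.imread("pics/top0.png");b=cv2.imread("pics/scene0.png")
cv2.imwrite("pics/topc.png",cv2.resize(a[150:350,170:450],None,fx=2.85,fy=2.85,interpolation=cv2.INTER_CUBIC))
cv2.imwrite("pics/scenec.png",cv2.resize(b[130:360,220:420],None,fx=2.6*1.5/1.5,fy=2.6,interpolation=cv2.INTER_CUBIC))
```

```text
(no output)
```

View pics/topc.png

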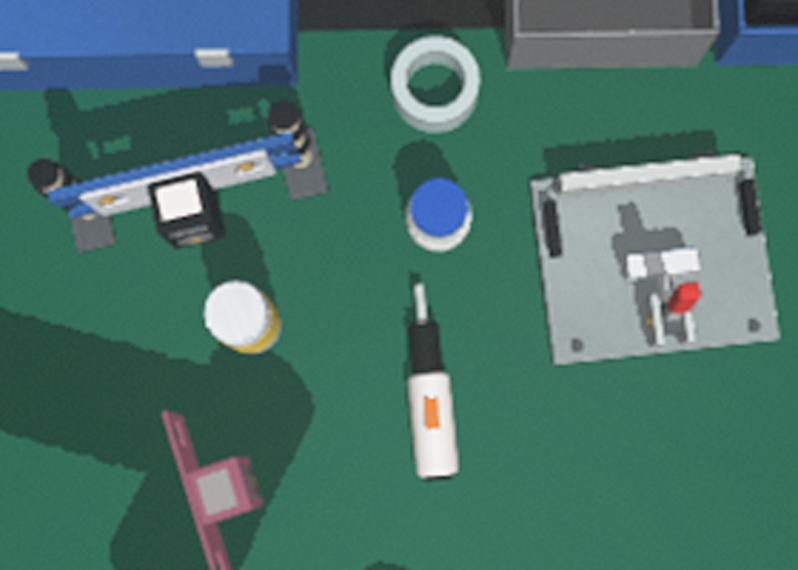

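View pics/scenec.png

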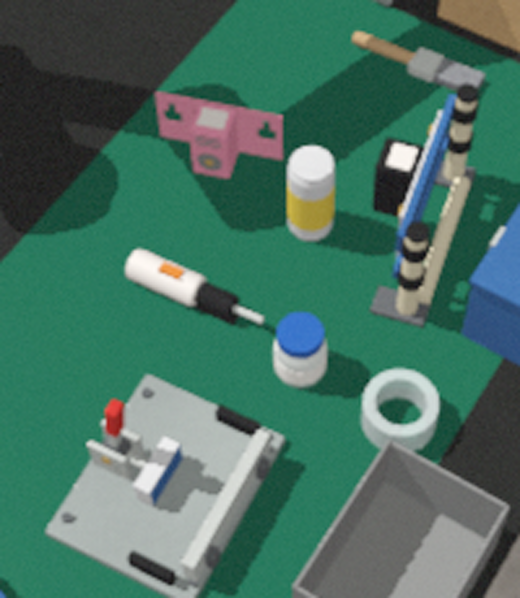

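View pics/top0.png

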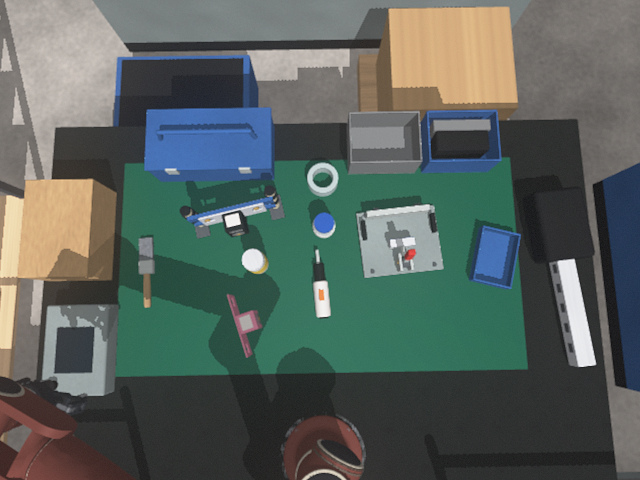

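The unit to take is the black one hanging at top px (232,222), which has the white label and sits on the blue rack. The thing at (244,326) is the pink look-alike and stays. The can is at (255,262), the jar at (323,224) and the fixture at (400,240), with the lever at (409,257).

```bash
cat > h.py <<'E'
from station import *
import cv2,numpy as np
from scipy.optimize import least_squares
from scipy.spatial.transform import Rotation as R
def proj(n,P):
    c=get_calibration(n);K=np.array(c["intrinsics"]);T=np.linalg.inv(np.array(c["world_from_camera"]))
    p=np.atleast_2d(P)@T[:3,:3].T+T[:3,3];p=p*[1,-1,-1];p=p@K.T
    return p[:,:2]/p[:,2:]
def W(pose,P):
    x,y,a=pose;P=np.atleast_2d(np.array(P,float));c,s=np.cos(a),np.sin(a)
    return np.c_[x+c*P[:,0]-s*P[:,1],y+s*P[:,0]+c*P[:,1],P[:,2]]
def box(x0,x1,y0,y1,z0,z1):
    v=[(x,y,z) for x in(x0,x1) for y in(y0,y1) for z in(z0,z1)]
    return [(v[i],v[j]) for i in range(8) for j in range(i) if bin(i^j).count('1')==1]
def overlay(img,n,pose,segs,f,x0,y0,col):
    for a,b in segs:
        p=(proj(n,W(pose,[a,b]))-[x0,y0]+.5)*f
        cv2.line(img,tuple(int(v) for v in p[0].round()),tuple(int(v) for v in p[1].round()),col,1,cv2.LINE_AA)
def crop(a,x0,y0,w,h,f):return cv2.resize(a[y0:y0+h,x0:x0+w],None,fx=f,fy=f,interpolation=cv2.INTER_CUBIC)
def tri(pt,ps):
    f=lambda P:np.r_[proj("top",P)[0]-pt,proj("scene",P)[0]-ps]
    r=least_squares(f,[.5,0,.1]);return r.x,r.cost
T=lambda u,v:np.array([170+u/2.85,150+v/2.85])-.3
S=lambda u,v:np.array([220+u/2.6,130+v/2.6])-.3
E
cat > m.py <<'E'
from h import *
for nm,t,s in [("base FL",T(556,364),S(148,375)),("base FR",T(779,339),S(47,530)),("base RL",T(530,182),S(285,437)),("label",T(181,200),S(402,156)),("postL top",T(47,173),S(467,94)),("postR top",T(286,116),S(417,231)),("lever tip",T(688,290),S(115,405)),("can top",T(239,315),S(311,160)),("jar top",T(440,207),S(301,333))]:
    p,c=tri(t,s);print(nm,np.round(p,4),round(c,2))
# rack fit: posts
f=lambda p:np.r_[(proj("top",W(p,[[.023,.112,.175],[.023,-.112,.175]]))-[T(47,173),T(286,116)]).ravel(),(proj("scene",W(p,[[.023,.112,.175],[.023,-.112,.175]]))-[S(467,94),S(417,231)]).ravel()]
r=least_squares(f,[.6,.2,.2]);rk=r.x;print("rack",rk,r.cost)
# fixture: base corner free extents
def g(v):
    p=v[:3];xf,xr,w=v[3:]
    P=[[xf,w,.015],[xf,-w,.015],[xr,w,.015]]
    Q=[[.033,.1,.060],[.033,-.1,.060]]
    k=np.r_[(proj("top",W(p,P))-[T(556,364),T(779,339),T(530,182)]).ravel(),(proj("scene",W(p,P))-[S(148,375),S(47,530),S(285,437)]).ravel()]
    # fence front top edge line in top view, cheeks outside centre
    a,b=proj("top",W(p,Q));n=np.array([-(b-a)[1],(b-a)[0]])/np.linalg.norm(b-a)
    return np.r_[k,(T(562,191)-a)@n,(T(752,171)-a)@n]
r=least_squares(g,[.55,-.2,.1,-.15,.05,.12]);fx=r.x[:3];print("fix",r.x,r.cost)
np.save("fix.npy",fx);np.save("rack.npy",rk)
top=cv2.imread("pics/top0.png");sc=cv2.imread("pics/scene0.png")
out=np.zeros((600,800,3),np.uint8)
fs=box(.033,.05,-.1,.1,.015,.06)+box(-.049,-.039,-.035,.035,.015,.057)+box(-.13,-.08,-.019,.019,.03,.067)+box(-.02,.02,.095,.103,.015,.04)+box(-.02,.02,-.103,-.095,.015,.04)
rs=box(0,.005,-.115,.115,.125,.159)+box(-.054,-.004,-.026,.026,.068,.158)+box(-.004,0,-.087,.087,.068,.158)+[((.023,s*.112,0),(.023,s*.112,.175)) for s in(1,-1)]
for n,im,pose,segs,x0,y0,ox,oy in[("top",top,fx,fs,350,195,0,0),("scene",sc,fx,fs,235,270,400,0),("top",top,rk,rs,175,180,0,300),("scene",sc,rk,rs,330,160,400,300)]:
    f=4;w,h=100,75
    if n=="scene" and pose is fx: h=75;f=4
    c=crop(im,x0,y0,w,h,f);overlay(c,n,pose,segs,f,x0,y0,(0,255,255));out[oy:oy+300,ox:ox+400]=c
cv2.imwrite("pics/ov1.png",out)
E
python3 m.py
```

```text
base FL [ 0.484  -0.1313  0.0124] 0.06
base FR [ 0.5052 -0.3565  0.015 ] 0.12
base RL [ 0.671  -0.1114  0.0114] 0.0
label [0.6287 0.2207 0.1623] 0.02
postL top [0.653  0.3397 0.1751] 0.0
postR top [0.7024 0.1236 0.1763] 0.04
lever tip [ 0.5374 -0.2382  0.1628] 0.04
can top [0.5264 0.172  0.1369] 0.69
jar top [ 0.6331 -0.0166  0.0837] 0.02
rack [0.65531421 0.22678069 0.22544737] 0.4468040639994122
fix [ 0.62645099 -0.2308952   0.09605016 -0.13237189  0.05583802  0.11342523] 0.6282868508896006
```

View pics/ov1.png

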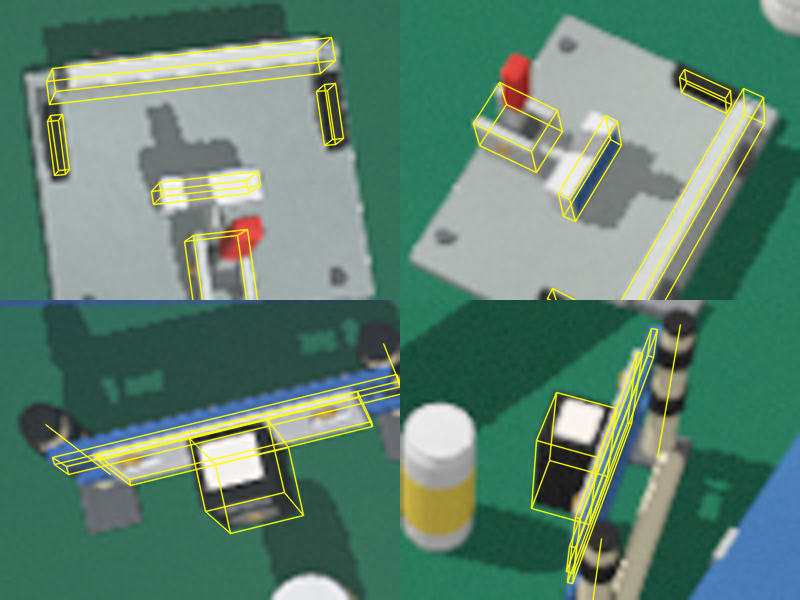

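The crops confirm it: the black unit is on the rack and the model lines match to about 2 mm. The fixture fits too, and the lever is near 0. Next I work out the moves.

```bash
cat > go.py <<'E'
# usage: go.py x y z yaw_of_tool_y(deg)  -> offset/twist from measured pose
import sys
from h import *
def rows(p,yaw):
    o=get_obs();R0=R.from_rotvec(o["tool_rot"])
    off=R0.inv().apply(np.array(p)-o["tool_pos"])
    best=None
    for a in(yaw,yaw+180):
        y=np.array([np.cos(np.radians(a)),np.sin(np.radians(a)),0]);z=np.array([0,0,-1.]);x=np.cross(y,z)
        tw=np.degrees((R0.inv()*R.from_matrix(np.c_[x,y,z])).as_rotvec())
        if best is None or np.linalg.norm(tw)<np.linalg.norm(best):best=tw
    return np.round(off,4).tolist(),np.round(best,2).tolist()
if __name__=="__main__":
    v=list(map(float,sys.argv[1:]));print(rows(v[:3],v[3]))
E
python3 go.py .629 .2215 .231 102.9;python3 go.py .629 .2215 .113 102.9
```

```text
([-0.5099, -0.1952, 0.0003], [0.0, 0.0, -33.63])
([-0.5099, -0.1952, 0.1183], [0.0, 0.0, -33.63])
```

```bash
python3 -m crank '[{"offset":[-0.05,-0.02,0],"twist":[0,0,-4]},{"offset":[-0.1,-0.04,0],"twist":[0,0,-8]},{"offset":[-0.15,-0.06,0],"twist":[0,0,-12]},{"offset":[-0.2,-0.08,0],"twist":[0,0,-16]},{"offset":[-0.25,-0.1,0],"twist":[0,0,-20]},{"offset":[-0.3,-0.12,0],"twist":[0,0,-23]},{"offset":[-0.35,-0.14,0],"twist":[0,0,-26]},{"offset":[-0.4,-0.155,0],"twist":[0,0,-29]},{"offset":[-0.45,-0.172,0],"twist":[0,0,-31]},{"offset":[-0.49,-0.187,0],"twist":[0,0,-33]},{"offset":[-0.51,-0.195,0],"twist":[0,0,-33.6]},{"offset":[-0.51,-0.195,0],"twist":[0,0,-33.6]},{"offset":[-0.51,-0.195,0],"twist":[0,0,-33.6]}]' 1 40
python3 go.py .629 .2215 .113 102.9
python3 - <<'E'
from h import *
for n,x0,y0 in(("top",175,175),("scene",310,120)):
    im=get_image(n)[:,:,::-1]
    c=crop(im,x0,y0,100,110,4)
    o=c if n=="top" else np.hstack([o,c])
cv2.imwrite("pics/a1.png",o)
E
```

```text
t: 2.42
tool_pos: [0.6286, 0.2223, 0.2312]
tool_rot: [0.353, -3.121, -0.001]
contact_force: [0.1, -0.0, -0.2]
opening: 0.0852
grip_force: 0.0
([-0.0003, -0.0009, 0.1182], [0.02, -0.02, -0.01])
```

View pics/a1.png

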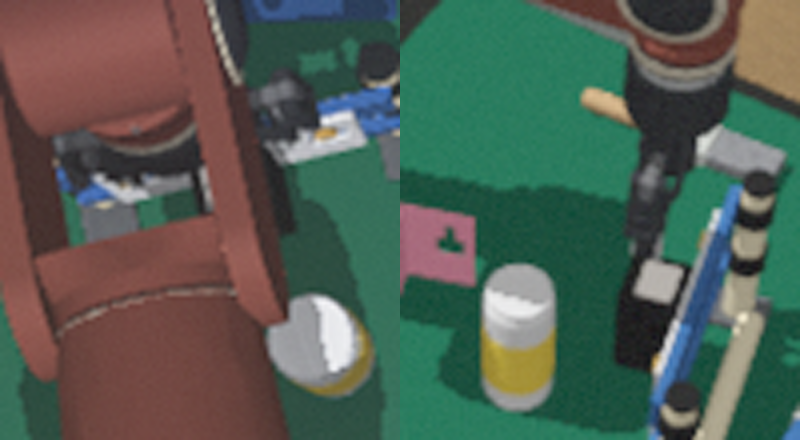

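The gripper stands above the black unit, at about (655,290) in the right-hand tile. The bars and the can are clear, so I descend and grip.

```bash
python3 -m crank '[{"offset":[0,-0.001,0.03],"twist":[0,0,0]},{"offset":[0,-0.001,0.06],"twist":[0,0,0]},{"offset":[0,-0.001,0.085],"twist":[0,0,0]},{"offset":[0,-0.001,0.105],"twist":[0,0,0]},{"offset":[0,-0.001,0.118],"twist":[0,0,0]},{"offset":[0,-0.001,0.118],"twist":[0,0,0]}]' 1 40
python3 -m crank '[{"offset":[0,0,0],"twist":[0,0,0]},{"offset":[0,0,0],"twist":[0,0,0]},{"offset":[0,0,0],"twist":[0,0,0]},{"offset":[0,0,0],"twist":[0,0,0]},{"offset":[0,0,0],"twist":[0,0,0]},{"offset":[0,0,0],"twist":[0,0,0]}]' 0 50
```

```text
t: 3.28
tool_pos: [0.6287, 0.2207, 0.1123]
tool_rot: [0.352, -3.12, 0.0]
contact_force: [-0.2, -0.9, -0.0]
opening: 0.0854
grip_force: 0.0
t: 4.03
tool_pos: [0.6296, 0.2239, 0.116]
tool_rot: [-0.353, 3.12, 0.01]
contact_force: [-4.4, 7.9, 4.5]
opening: 0.0515
grip_force: 54.6
```

```bash
python3 -m crank '[{"offset":[0,0.003,-0.004],"twist":[0,0,0]},{"offset":[0,0.003,-0.010],"twist":[0,0,0]},{"offset":[0,0.003,-0.016],"twist":[0,0,0]},{"offset":[0,0.003,-0.022],"twist":[0,0,0]},{"offset":[0,0.003,-0.027],"twist":[0,0,0]},{"offset":[0,0.003,-0.027],"twist":[0,0,0]},{"offset":[0,0.003,-0.027],"twist":[0,0,0]}]'
python3 - <<'E'
from h import *
for n,x0,y0 in(("top",185,175),("scene",320,140)):
    im=get_image(n)[:,:,::-1]
    c=crop(im,x0,y0,80,80,5)
    o=c if n=="top" else np.hstack([o,c])
cv2.imwrite("pics/a2.png",o)
m=[r for r in cut_out("unit_centre","scene")]
print([(r["confidence"],np.round(r["rect"],1).tolist()) for r in m])
E
```

```text
t: 4.9
tool_pos: [0.6286, 0.2234, 0.1403]
tool_rot: [0.352, -3.122, 0.0]
contact_force: [1.0, -0.6, -4.8]
opening: 0.0515
grip_force: 53.8
[(0.9, [304.8, 182.0, 48.3, 34.8]), (0.85, [377.1, 193.7, 29.1, 46.4]), (0.44, [385.1, 206.1, 39.5, 96.9])]
```

View pics/a2.png

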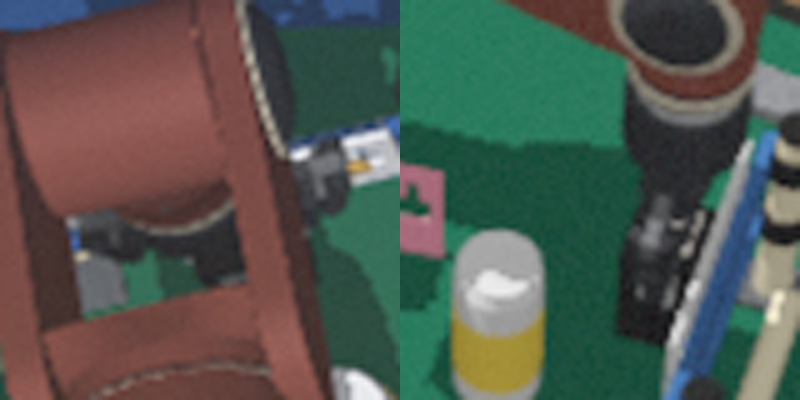

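The plate has risen above the bar, the wrist carries about 4.8 N and the side force is near zero. I draw it forward in two checks.

```bash
python3 -m crank '[{"offset":[0.003,0,0],"twist":[0,0,0]},{"offset":[0.006,0,0],"twist":[0,0,0]},{"offset":[0.009,0,0],"twist":[0,0,0]},{"offset":[0.009,0,0],"twist":[0,0,0]}]'
```

```text
t: 5.55
tool_pos: [0.6197, 0.2215, 0.1403]
tool_rot: [0.352, -3.122, 0.0]
contact_force: [1.1, 0.1, -4.8]
opening: 0.0516
grip_force: 53.8
```

```bash
python3 -m crank '[{"offset":[0.006,0,0],"twist":[0,0,0]},{"offset":[0.012,0,0],"twist":[0,0,0]},{"offset":[0.016,0,0],"twist":[0,0,0]},{"offset":[0.017,0,0],"twist":[0,0,0]},{"offset":[0.017,0,-0.01],"twist":[0,0,0]},{"offset":[0.017,0,-0.03],"twist":[0,0,0]},{"offset":[0.017,0,-0.055],"twist":[0,0,0]},{"offset":[0.017,0,-0.085],"twist":[0,0,0]},{"offset":[0.017,0,-0.095],"twist":[0,0,0]},{"offset":[0.017,0,-0.095],"twist":[0,0,0]}]'
python3 - <<'E'
from h import *
from go import rows
fx=np.load("fix.npy");o=get_obs();print(o["tool_pos"],fx)
p=W(fx,[[.001,0,.235]])[0];print(p,rows(p,90+np.degrees(fx[2])))
for q in ("unit_centre",):
    get_image("scene");print([(r["confidence"],np.round(r["rect"],1).tolist()) for r in cut_out(q,"scene")])
E
```

```text
t: 6.8
tool_pos: [0.6041, 0.2179, 0.237]
tool_rot: [-0.352, 3.119, 0.001]
contact_force: [0.1, -0.4, -5.3]
opening: 0.0516
grip_force: 54.0
[0.60405063 0.21794838 0.2369863 ] [ 0.62645099 -0.2308952   0.09605016]
[ 0.62744639 -0.2307993   0.235     ] ([0.0772, -0.4427, 0.0018], [0.01, 0.16, 7.37])
[(0.75, [370.1, 175.3, 29.7, 52.8]), (0.16, [283.1, 318.0, 88.4, 85.2])]
```

```bash
python3 -m crank '[{"offset":[0.003,-0.02,0],"twist":[0,0,0.5]},{"offset":[0.012,-0.06,0],"twist":[0,0,1]},{"offset":[0.02,-0.11,0],"twist":[0,0,2]},{"offset":[0.028,-0.16,0],"twist":[0,0,3]},{"offset":[0.037,-0.21,0],"twist":[0,0,4]},{"offset":[0.046,-0.26,0],"twist":[0,0,5]},{"offset":[0.055,-0.31,0],"twist":[0,0,6]},{"offset":[0.063,-0.36,0],"twist":[0,0,7]},{"offset":[0.072,-0.4,0],"twist":[0,0,7.4]},{"offset":[0.079,-0.43,0],"twist":[0,0,7.4]},{"offset":[0.081,-0.443,0],"twist":[0,0,7.4]},{"offset":[0.081,-0.443,0],"twist":[0,0,7.4]},{"offset":[0.081,-0.443,0],"twist":[0,0,7.4]}]'
cat > ov.py <<'E'
from h import *
import sys
# overlay of unit at believed pose (TCP minus dz) and nest footprint
def pic(name,dx=0,dz=-.003,fxs=None):
    fx=np.load("fix.npy");o=get_obs();Rt=R.from_rotvec(o["tool_rot"]).as_matrix();y=Rt[:,1]
    a=np.arctan2(y[1],y[0])-np.pi/2;a=(a+np.pi/2)%np.pi-np.pi/2
    c=o["tool_pos"];z=c[2]+dz;pose=(c[0],c[1],a)
    out=[]
    for n,x0,y0,w,h in(("top",345,170,100,110),("scene",230,210,100,110)):
        im=crop(get_image(n)[:,:,::-1],x0,y0,w,h,4)
        overlay(im,n,pose,box(-.027,.023,-.026,.026,z-.045,z+.045)+box(.023,.027,-.087,.087,z-.045,z+.045),4,x0,y0,(0,255,255))
        overlay(im,n,fx,box(.033,.05,-.1,.1,.015,.06),4,x0,y0,(0,0,255))
        out.append(im)
    cv2.imwrite("pics/"+name,np.hstack(out))
    nf=W((0,0,-fx[2]),[[c[0]-fx[0],c[1]-fx[1],c[2]]])[0];print("TCP in nest",nf.round(4),"yaw err deg",np.degrees(a-fx[2]).round(2))
pic(sys.argv[1])
E
python3 ov.py b1.png
```

```text
t: 8.52
tool_pos: [0.623, -0.2311, 0.2349]
tool_rot: [0.151, -3.137, -0.001]
contact_force: [0.4, 0.1, -4.3]
opening: 0.052
grip_force: 53.9
TCP in nest [-3.400e-03  2.000e-04  2.349e-01] yaw err deg 0.02
```

View pics/b1.png

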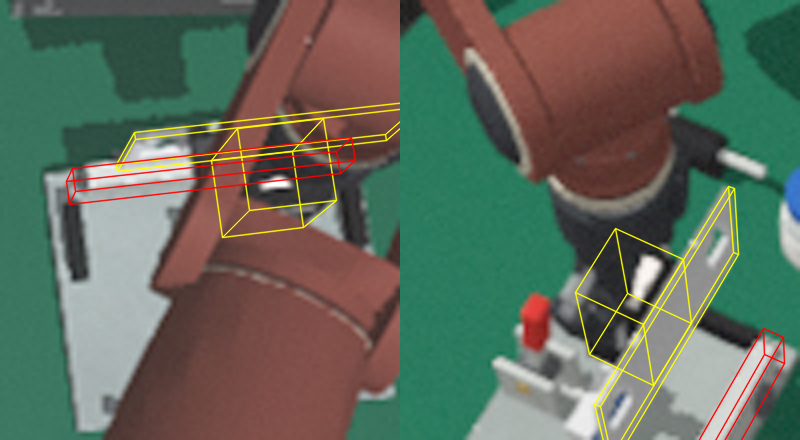

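The plate matches the projected outline, with its far end at (735,190) in the scene tile. It lies square to the fence and clears the lever at (535,320), so I lower it.

```bash
python3 -m crank '[{"offset":[-0.001,0,0.03],"twist":[0,0,0]},{"offset":[-0.001,0,0.06],"twist":[0,0,0]},{"offset":[-0.001,0,0.09],"twist":[0,0,0]},{"offset":[-0.001,0,0.115],"twist":[0,0,0]},{"offset":[-0.001,0,0.135],"twist":[0,0,0]},{"offset":[-0.001,0,0.15],"twist":[0,0,0]},{"offset":[-0.001,0,0.16],"twist":[0,0,0]},{"offset":[-0.001,0,0.164],"twist":[0,0,0]},{"offset":[-0.001,0,0.164],"twist":[0,0,0]}]'
```

```text
t: 9.75
tool_pos: [0.6243, -0.2322, 0.0717]
tool_rot: [-0.15, 3.137, -0.0]
contact_force: [0.5, 0.2, -4.5]
opening: 0.0514
grip_force: 54.1
```

```bash
python3 -m crank '[{"offset":[0,-0.001,0.003],"twist":[0,0,0]},{"offset":[0,-0.001,0.006],"twist":[0,0,0]},{"offset":[0,-0.001,0.008],"twist":[0,0,0]},{"offset":[0,-0.001,0.008],"twist":[0,0,0]}]'
```

```text
t: 10.25
tool_pos: [0.6244, -0.2332, 0.0643]
tool_rot: [-0.15, 3.138, -0.0]
contact_force: [-1.6, 0.8, 1.5]
opening: 0.0511
grip_force: 54.4
```

```bash
python3 -m crank '[{"offset":[0,0,0],"twist":[0,0,0]},{"offset":[0,0,0],"twist":[0,0,0]},{"offset":[0,0,0],"twist":[0,0,0]},{"offset":[0,0,0],"twist":[0,0,0]}]' 1
python3 -m crank '[{"offset":[0,0,-0.02],"twist":[0,0,0]},{"offset":[0,0,-0.05],"twist":[0,0,0]},{"offset":[0,0,-0.09],"twist":[0,0,0]},{"offset":[0,0,-0.13],"twist":[0,0,0]},{"offset":[0,0,-0.16],"twist":[0,0,0]},{"offset":[0,0,-0.16],"twist":[0,0,0]}]'
python3 - <<'E'
from h import *
from go import rows
fx=np.load("fix.npy")
# lever grip front side approach, tool y along nest y
p=W(fx,[[-.0,0,.235]])[0]
for x,z in((-.055,.225),(-.055,.125)):
    print(rows(W(fx,[[x,0,z]])[0],90+np.degrees(fx[2])))
o=get_obs();c=o["tool_pos"];pose=(.6244,-.2332,fx[2]);out=[]
for n,x0,y0,w,h in(("top",345,190,100,100),("scene",225,260,100,100)):
    im=crop(get_image(n)[:,:,::-1],x0,y0,w,h,4)
    overlay(im,n,pose,box(-.027,.023,-.026,.026,.015,.105)+box(.023,.027,-.087,.087,.015,.105),4,x0,y0,(0,255,255));out.append(im)
cv2.imwrite("pics/b2.png",np.hstack(out))
E
```

```text
t: 10.75
tool_pos: [0.6243, -0.2331, 0.0634]
tool_rot: [-0.15, 3.138, -0.0]
contact_force: [-0.3, 0.3, 0.0]
opening: 0.0853
grip_force: 0.0
t: 11.5
tool_pos: [0.6261, -0.234, 0.2292]
tool_rot: [-0.15, 3.13, -0.007]
contact_force: [-0.3, 0.9, -0.3]
opening: 0.0854
grip_force: 0.0
([0.0544, 0.003, 0.0037], [-0.28, 0.43, -0.03])
([0.0552, 0.0035, 0.1037], [-0.28, 0.43, -0.03])
```

View pics/b2.png

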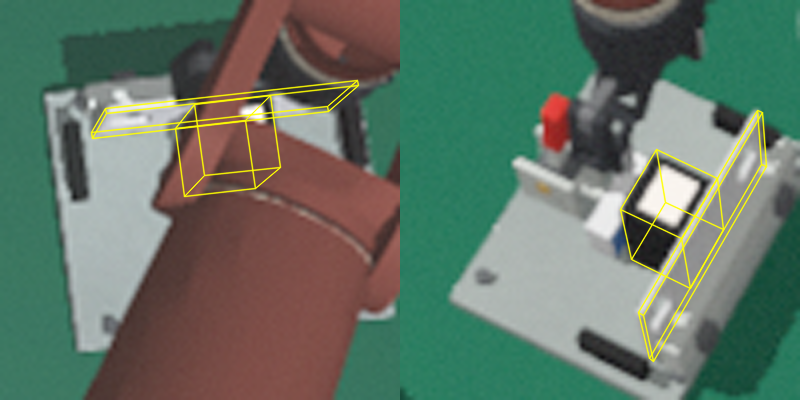

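The unit stands upright in the nest with its plate towards the fence, and its label is at (670,195) in the scene tile. The lever at (555,120) is still open. I shut the fingers and move in front of the lever.

```bash
python3 -m crank '[{"offset":[0.02,0.001,0],"twist":[0,0,0]},{"offset":[0.04,0.002,0],"twist":[0,0,0]},{"offset":[0.054,0.002,0],"twist":[0,0,0]},{"offset":[0.054,0.002,0],"twist":[0,0,0]},{"offset":[0.054,0.002,0],"twist":[0,0,0]},{"offset":[0.054,0.002,0],"twist":[0,0,0]}]' 0 50
python3 - <<'E'
from h import *
from go import rows
fx=np.load("fix.npy");c=get_obs()["tool_pos"]
print("nest",W((0,0,-fx[2]),[[c[0]-fx[0],c[1]-fx[1],c[2]]])[0].round(4),get_obs()["opening"])
print(rows(W(fx,[[-.055,0,.135]])[0],90+np.degrees(fx[2])))
E
```

```text
t: 12.35
tool_pos: [0.5707, -0.2361, 0.2232]
tool_rot: [-0.15, 3.138, 0.0]
contact_force: [-1.0, -0.1, -0.6]
opening: 0.0004
grip_force: 0.0
nest [-5.600e-02  1.000e-04  2.232e-01] 0.0004016104150305505
([-0.001, -0.0001, 0.0882], [0.0, 0.01, -0.02])
```

Now I descend, then sweep along the lever's arc.

```bash
python3 -m crank '[{"offset":[0,0,0.03],"twist":[0,0,0]},{"offset":[0,0,0.06],"twist":[0,0,0]},{"offset":[0,0,0.08],"twist":[0,0,0]},{"offset":[0,0,0.086],"twist":[0,0,0]},{"offset":[0.01,0,0.086],"twist":[0,0,0]},{"offset":[0.02,0,0.086],"twist":[0,0,0]},{"offset":[0.03,0,0.086],"twist":[0,0,0]},{"offset":[0.045,0,0.085],"twist":[0,0,0]}]'
```

```text
t: 13.35
tool_pos: [0.5251, -0.2408, 0.1391]
tool_rot: [-0.15, 3.136, -0.001]
contact_force: [2.2, -1.1, -0.4]
opening: 0.0001
grip_force: 0.9
```

```bash
python3 -m crank '[{"offset":[0.017,0,-0.001],"twist":[0,0,0]},{"offset":[0.032,0,0.004],"twist":[0,0,0]},{"offset":[0.046,0,0.012],"twist":[0,0,0]},{"offset":[0.056,0,0.02],"twist":[0,0,0]},{"offset":[0.064,0,0.029],"twist":[0,0,0]},{"offset":[0.069,0,0.035],"twist":[0,0,0]},{"offset":[0.073,0,0.042],"twist":[0,0,0]},{"offset":[0.077,0,0.049],"twist":[0,0,0]},{"offset":[0.08,0,0.056],"twist":[0,0,0]},{"offset":[0.081,0,0.061],"twist":[0,0,0]},{"offset":[0.081,0,0.061],"twist":[0,0,0]}]'
```

```text
t: 14.72
tool_pos: [0.4445, -0.2479, 0.0766]
tool_rot: [0.15, -3.137, -0.001]
contact_force: [0.4, -0.9, -0.5]
opening: 0.0
grip_force: 0.0
```

```bash
python3 -m crank '[{"offset":[0,0,-0.03],"twist":[0,0,0]},{"offset":[0.02,0,-0.08],"twist":[0,0,0]},{"offset":[0.03,0.05,-0.12],"twist":[0,0,0]},{"offset":[0.03,0.1,-0.15],"twist":[0,0,0]},{"offset":[0.03,0.15,-0.16],"twist":[0,0,0]},{"offset":[0.03,0.2,-0.16],"twist":[0,0,0]},{"offset":[0.03,0.25,-0.16],"twist":[0,0,0]},{"offset":[0.03,0.25,-0.16],"twist":[0,0,0]}]'
python3 - <<'E'
from h import *
fx=np.load("fix.npy");pose=W(fx,[[.006,0,0]])[0];pose[2]=fx[2];out=[]
for n,x0,y0,w,h in(("top",345,190,100,100),("scene",225,260,100,100)):
    im=crop(get_image(n)[:,:,::-1],x0,y0,w,h,4)
    overlay(im,n,pose,box(-.027,.023,-.026,.026,.015,.105)+box(.023,.027,-.087,.087,.015,.105),4,x0,y0,(0,255,255));out.append(im)
cv2.imwrite("pics/c1.png",np.hstack(out))
E
```

```text
t: 15.72
tool_pos: [0.391, 0.0003, 0.2379]
tool_rot: [-0.159, 3.136, -0.0]
contact_force: [-0.5, -0.0, 0.5]
opening: -0.0001
grip_force: 0.0
```

View pics/c1.png

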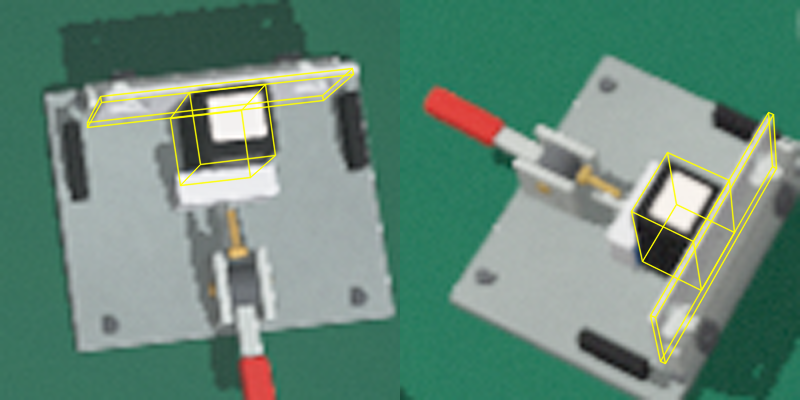

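The red lever lies flat towards the robot at (460,115) in the scene tile. The jaw is against the housing, and the unit is within about 3 mm of the clamped outline, squarely on the fence. I hand in.

```bash
python3 -c "
from station import *
print(finish_job())"
```

```text
the job is handed in; nothing more can be done
None
```

The black drive unit is off the rack and clamped in the nest with its plate on the fence and the lever snapped over. I handed the job in at about 16 s; the hand-in call returned no verdict, so the clamp force and final angles were only checked by eye in the last picture.

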